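# Make up the thawing kit and the straw-packing kit

### The arm

A 6-joint arm with a two-finger parallel gripper is mounted at the origin on a cart in front of the work surface, level with it; the furniture and walls round the work are solid. World frame = base frame: x ahead of the robot, y to its left, z up, the work surface at z = 0. Lengths are in mm, angles in rad, forces in N, time in s.
With the tool pointing down it reaches from about 350 to 850 mm from the base axis. Payload 8.1 kg.
Tool frame: the origin (TCP) lies on the centre line of the jaws, within the pads' length; the fingertips stand 19 mm ahead of it and the grasp point (between the pads) is the TCP; z points along the fingers, y is the line along which they close (so a half turn about z gives the same grasp; the last joint's range is limited). The gripper opens to 85 mm and grips with 20 to 120 N. Pads are 22 mm wide; open, the fingers measure 114 mm over their backs; the gripper's body (76 mm by 85 mm) begins 54 mm behind the grasp point. The pads swing forward as they close: fully open they stand 13 mm farther back than shut.
Start: joints at [-1.221, 0.13, 1.488, -0, 1.523, -0.085], TCP at [252.757, -544.168, 250.292] pointing down, gripper open.
Joint ranges: [-2.96, 2.96], [-0.89, 2.26], [0.02, 2.5], [-1.34, 4.48], [0, 2.73], [-2.66, 2.66]. Speed limits (rad/s): [2.39, 2.39, 2.79, 3.14, 3.14, 3.14].

### API

Orientations are given as [roll, pitch, yaw] about the fixed x, y, z axes, in that order (R = Rz(yaw) Ry(pitch) Rx(roll)).
In Python, from workcell import arm, vision gives the robot as it stands.
- The arm moves only by the tool step_arm, never from a script. Its argument "deltas" is a list of rows, each an object of numbers: "tx", "ty", "tz": the shift along the tool's x, y, z in m; "wx", "wy", "wz": the turn, a rotation vector about the tool's x, y, z in degrees; "jaw": the opening, from 0 (shut) to 1 (fully open). In form: [{"tx": .., "ty": .., "tz": .., "wx": .., "wy": .., "wz": .., "jaw": ..}, ...]. A call has 1 to 10 rows; each row shifts and turns the commanded pose from where the row before left it, along the tool's axes as they then stand; what a row does not reach is not made up. A row lasts 1/8 s, in which the tool goes at most 62.5 mm and 10.7 degrees, less where a joint would pass 70% of its speed; a pose out of reach is approached as far as the arm can. A call is refused whole if a number of a shift passes 0.0625 or a number of a turn 10.7, either way. A call with a gripper value outside its range is refused whole. The fingers move at their own pace and stop on an object; "newtons" is the grip in N (left out, the last holds). Time passes only in rows, so rows that do not move let the fingers close. It gives the time, the measured TCP pose, the force, the opening and the grip force at its end, in the units of the state.
- arm.state(): the state, without advancing time (a new reading comes with each control period).
- vision.get_image(name): name is "scene" or "top" or "wrist"; returns the picture (420x560x3 uint8, red, green, blue); there is no depth.
- vision.calibration(name): a dict with "fx", "fy", "cx", "cy" (pixels), "R" (3x3) and "t" (3): a world point X has camera coordinates R X + t. Camera axes: x right, y down, z forward; pixel columns grow to the right and rows downward; lengths in mm; the calibration is good to about 2 mm. A picture is of the moment at which its call begins: read the wrist's pose just before it. calibration takes no time and is no camera call; for the wrist camera it gives the pose at the moment of the call.
- arm.finish_job(): hands the job in; it is judged then, once.
The state is a dict: "time_s": time; "joint_pos": joint angles; "qd": joint speeds; "tau": joint torques, N m; "eef_pos": TCP position; "ee_rot": TCP orientation; "contact_force": force on the tool from outside, world axes, zero at the start; "moment": the same for the moment, N m; "finger_gap": finger opening in mm; "gripper_force": force on a finger pad.
Only numpy, scipy, OpenCV 4.12 (cv2) and the standard library are available. Lean on these libraries where they do the work, as an engineer would, in place of code of your own. Each camera call takes 0.05 s, during which the arm holds its last target. There are 200 camera calls.

### The job

Make up two kits from the stock on the bench. For the thawing kit, stand the amber bottle, the stout glass vial and the upright cryovial in the wells that fit them in the metal warming block; for the straw-packing kit, stand the tall goblet in the well of the white packing stand and lay the marker in the stand's pen rest. Each thing must be fully down in its place, and the short goblet and the cryovial that lies on its side stay where they are.

Things in the scene. Friction and masses are not known exactly. Their poses are not given: they have to be found in the camera images.
- warming_block: metal warming block, heavy, fixed, 88 (x) x 164 (y) x 34 mm high, grey. Origin: centre of its underside, on the table; z up. Three round wells from the top, all at x = 0, mouths countersunk 4 mm: large (57 mm wide, floor 8 mm above the table) at y = -45 mm for the bottle; middle (33 mm, floor 14) at y = +19 for the glass vial; small (18 mm, floor 16) at y = +59 for the cryovial.
- packing_stand: white packing stand, fixed, 88 (x) x 136 (y) mm, top 20 mm high. Origin: centre of underside; z up. Goblet well at x = +22, y = +48 mm: 18 mm wide, floor 6 mm above table, countersunk 4 mm. Pen rest: two 10 mm thick V saddles at y = -42 and +42, pen line along y at x = -20; flat seats 15 mm wide, 32 mm above table, flaring to 31 mm at their tips (47 high); clear for fingers between.
- amber_bottle_mid (a point): the amber screw-capped bottle, standing on the table, 52 mm in diameter and 104 mm tall; the straight body is 90 mm high, then a cap of 36 mm. Point: centre, 52 mm above its underside. Its z axis points up along it. 
- glass_vial_mid (a point): the stout glass vial with a white cap, standing, 28 mm in diameter and 57 mm tall (body 48 mm high, cap 21 mm wide). Point: centre, 28.5 mm above its underside. Its z axis points up along it. 
- cryovial_mid (a point): the cryovial that stands upright by itself on the table: slim white-bodied tube with a coloured screw cap, 47 mm tall, body 12.4 mm wide, cap (the top 14 mm) 14.4 mm wide. Point: centre, 23.5 mm above its underside. Its z axis points up along it. 
- tall_goblet_mid (a point): the tall goblet: slim open plastic tube-shaped cup, one plain colour all over, 13.2 mm wide and 50 mm tall, standing. Point: centre, 25 mm above its underside. Its z axis points up along it. 
- marker_mid (a point): the marker pen with a dark cap, lying on the table, 131 mm long, 12 mm wide, about 12 mm high. Point: its middle, 6 mm above its underside. y axis: along the pen (either end may point either way in the rest); z axis up.
- short_goblet_mid (a point): the short goblet, the same kind of cup but only 35 mm tall, 13.2 mm wide; not for either kit, stays where it is. Point: centre, 17.5 mm above its underside.
- lying_cryovial_mid (a point): the cryovial that lies on its side, 47 mm long and 14 mm wide; not for either kit, stays where it is. Point: its middle, 7 mm above the table; y axis along it.
Not all that is in view belongs to the job. What is shaped like the part that bears amber_bottle_mid but pink is not meant.

How it is judged (in metres and radians):
At the end, for the whole second after the job is handed in: Bottle, vial and cryovial in the block's large, middle and small wells, tall goblet in the stand's well (8 mm of the axis, 6 mm of fully down, tilt under 0.2 rad, upright); marker in both saddles (8 mm across, 20 along, 5 in height, 0.12 rad); all at rest (x of amber_bottle_mid in the frame of warming_block between -0.008 and 0.008 m and y of amber_bottle_mid in the frame of warming_block between -0.053 and -0.037 m and z of amber_bottle_mid in the frame of warming_block between 0.054 and 0.066 m and angle between each of amber_bottle_mid, glass_vial_mid, cryovial_mid, tall_goblet_mid's own z axis and vertical below 0.2 rad and x of glass_vial_mid in the frame of warming_block between -0.008 and 0.008 m and y of glass_vial_mid in the frame of warming_block between 0.011 and 0.027 m and z of glass_vial_mid in the frame of warming_block between 0.0365 and 0.0485 m and x of cryovial_mid in the frame of warming_block between -0.008 and 0.008 m and y of cryovial_mid in the frame of warming_block between 0.051 and 0.067 m and z of cryovial_mid in the frame of warming_block between 0.0335 and 0.0455 m and x of tall_goblet_mid in the frame of packing_stand between 0.014 and 0.03 m and y of tall_goblet_mid in the frame of packing_stand between 0.04 and 0.056 m and z of tall_goblet_mid in the frame of packing_stand between 0.025 and 0.037 m and x of marker_mid in the frame of packing_stand between -0.028 and -0.012 m and y of marker_mid in the frame of packing_stand between -0.02 and 0.02 m and z of marker_mid in the frame of packing_stand between 0.033 and 0.043 m and angle between the y axis of marker_mid and the y axis of packing_stand, either way round below 0.12 rad and linear speed of each of amber_bottle, glass_vial, cryovial, tall_goblet, marker below 0.02 m/s); the robot touches nothing.
It fails at once if the short goblet or the lying cryovial was moved by more than 30 mm (distance of any of short_goblet_mid, lying_cryovial_mid from where it was at the start of the episode above 0.03 m).
It also fails if it takes over 122 s, if anything falls off the work surface, if the arm or the gripper's body presses on something with over 40 N, if the wrist force passes 120 N, or if a joint passes its speed limit or range.

## Working session

There is one attempt and no reset: what is moved stays moved. The work goes in short steps, Python scripts to look and compute and a tool call to move; the robot and the scene stay as the last step left them, time stands still between calls to the robot, and variables do not carry over. Pictures are saved under pics/ and viewed, at most 14 in all, crops included, and the job is handed in when it is done.

Besides the shell and the picture viewer there is one more tool, called after ">>>" in YAML: its name, and indented under it one key for each argument. step_arm: Moves the arm, as the interface text tells. Its arguments: {"type":"object","properties":{"deltas":{"type":"array"},"newtons":{"type":"number"}},"required":["deltas"]}

```bash
mkdir -p pics; ls; python3 - <<'E'
from workcell import arm, vision
import cv2
for n in("scene","top"):
    cv2.imwrite(f"pics/{n}0.png",cv2.cvtColor(vision.get_image(n),cv2.COLOR_RGB2BGR))
    c=vision.calibration(n);print(n,c)
print(arm.state())
E
```

```text
pics
scene {'fx': 498.3324947600579, 'fy': 498.3324947600579, 'cx': 276.3574138488567, 'cy': 208.86006062708807, 'R': array([[-0.69691159, -0.71706323, -0.01159973],
       [-0.45513648,  0.45472991, -0.76555307],
       [ 0.5542247 , -0.52824335, -0.64326818]]), 't': array([ 385.77986052,  330.328138  , 1083.23622373])}
top {'fx': 511.1565719098539, 'fy': 511.1565719098539, 'cx': 273.0877010494392, 'cy': 207.39508239901727, 'R': array([[-0.00989018, -0.9999504 ,  0.00117813],
       [-0.99053379,  0.00963571, -0.1369305 ],
       [ 0.13691236, -0.00252124, -0.99057996]]), 't': array([ -42.73822814,  570.95464048, 1259.652157  ])}
{'time_s': 0.1, 'joint_pos': array([-1.22142804e+00,  1.31092458e-01,  1.48917076e+00, -2.05034616e-05,
        1.52297223e+00, -8.53864239e-02]), 'qd': array([ 0.00113361, -0.00181122, -0.00351184,  0.00066401,  0.00140307,
        0.00063822]), 'tau': array([ 8.51181721e-05, -5.70951140e+01, -5.01943588e+01, -2.40774998e-04,
        8.13238701e-03, -1.28466922e-04]), 'eef_pos': array([ 252.57813454, -543.7464262 ,  249.34500909]), 'ee_rot': array([-3.13995410e+00, -1.19697592e-04,  4.34755610e-01]), 'contact_force': array([ 0.24710754, -0.32648442, -0.26783514]), 'moment': array([-0.02804344,  0.03374189,  0.01598153]), 'gripper_force': 0.0, 'finger_gap': 85.30140784060134}
```

View pics/top0.png

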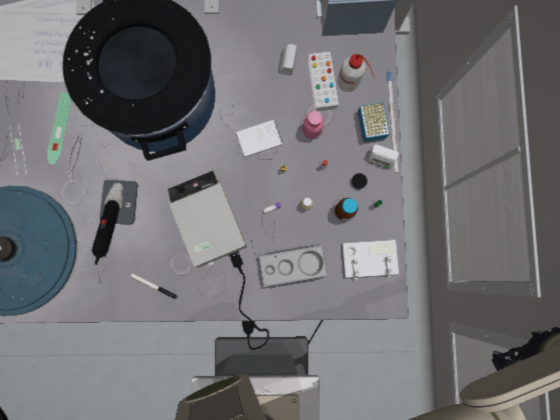

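View pics/scene0.png

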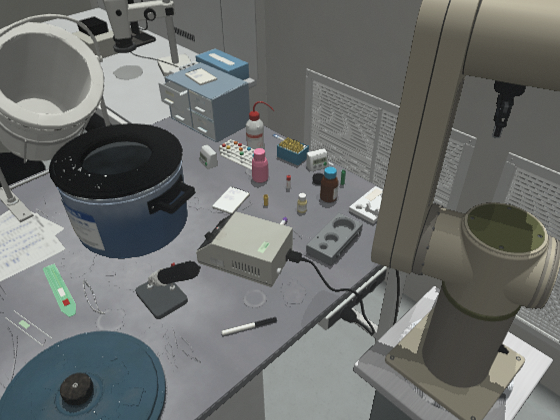

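The top view shows the block at (292,266), the stand at (370,259), and the marker at (153,286). The amber bottle is at (347,208); the pink one at (313,123) is a decoy. The glass vial is at (307,203), with a white item at (383,155) not for the job. The lying cryovial is at (271,208) and the red-capped upright one at (324,163). The goblet candidates are yellow (283,168) and green (378,203). One close crop should settle these.

```bash
python3 - <<'E'
import cv2,numpy as np
t=cv2.imread("pics/top0.png");s=cv2.imread("pics/scene0.png")
a=cv2.resize(t[145:285,250:410],None,fx=3.5,fy=3.5,interpolation=cv2.INTER_CUBIC)[:, :]
b=cv2.resize(s[160:275,240:400],None,fx=4.9,fy=4.9,interpolation=cv2.INTER_CUBIC)
cv2.imwrite("pics/c1.png",b); cv2.imwrite("pics/c2.png",cv2.resize(t[145:285,250:410],None,fx=4.2,fy=4.2,interpolation=cv2.INTER_CUBIC))
E
```

```text
(no output)
```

View pics/c1.png

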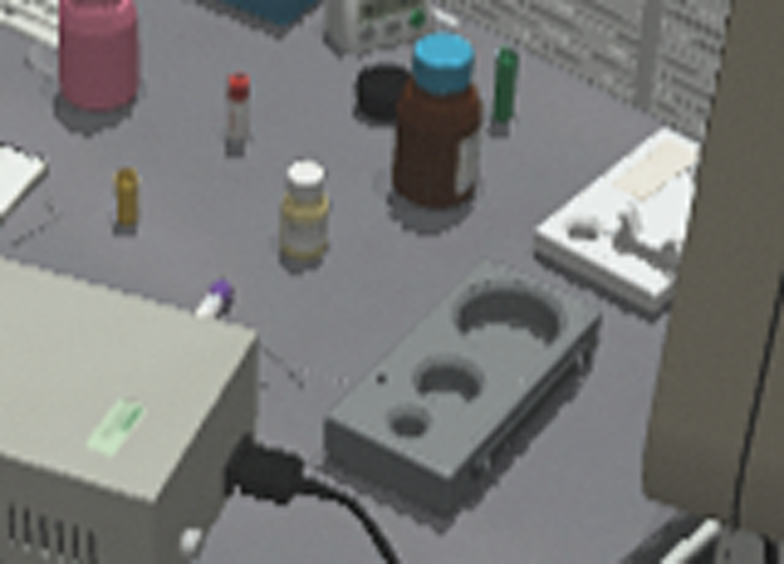

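View pics/c2.png

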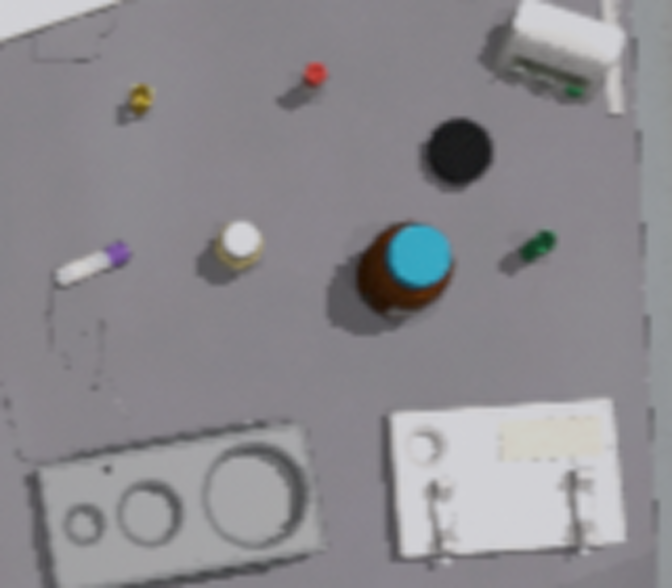

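```bash
cat > h.py <<'E'
import numpy as np, cv2
from workcell import arm, vision
def ray(c,uv,z):
    d=c["R"].T@np.array([(uv[0]-c["cx"])/c["fx"],(uv[1]-c["cy"])/c["fy"],1.]); o=-c["R"].T@c["t"]
    return (o+d*(z-o[2])/d[2])[:2]
def pix(c,X):
    p=c["R"]@np.array(X,float)+c["t"]; return np.array([c["fx"]*p[0]/p[2]+c["cx"],c["fy"]*p[1]/p[2]+c["cy"]])
def plan(x,y,z,yaw_deg,order="txyz"):
    """print shift in tool axes (now) and turn to target, tool down"""
    s=arm.state(); p=s["eef_pos"]; w=s["ee_rot"][2]
    d=np.array([x,y,z])-p; t=np.array([np.cos(w)*d[0]+np.sin(w)*d[1], np.sin(w)*d[0]-np.cos(w)*d[1], -d[2]])
    dw=-(yaw_deg-np.degrees(w)); print("pose",p.round(1),s["ee_rot"].round(3),"-> shift t",t.round(1),"wz %.1f"%dw, "t=%.1f"%s["time_s"])
E
python3 - <<'E'
from h import *
T=vision.calibration("top");S=vision.calibration("scene")
f=lambda u,v:(250+u/4.2,145+v/4.2); g=lambda u,v:(240+u/4.9,160+v/4.9)
for n,a,b,z in [("bottle",(420,256),(443,50),104),("vial",(241,240),(306,169),57),("cryo",(315,74),(238,80),47),("goblet",(547,240),(507,53),50),
 ("small",(85,524),(409,421),34),("mid",(150,514),(448,381),34),("large",(254,496),(509,313),34),("gwell",(425,446),(582,230),20)]:
    print(n,ray(T,f(*a),z).round(1),ray(S,g(*b),z).round(1))
for n,a,z in [("sadL",(437,520),32),("sadR",(575,508),32),("gob base",(528,257),0),("short",(141,93),35),("lying",(93,263),7),("lid",(458,152),10)]: print(n,ray(T,f(*a),z).round(1))
for u in [(390,413),(612,400),(626,542),(402,557)]: print("corner",ray(T,f(*u),20).round(1))
print("marker",ray(T,(131,275),6),ray(T,(176,297),6))
E
```

```text
bottle [ 563.3 -233.9] [ 565.6 -233.1]
vial [ 580.5 -134.5] [ 584.8 -136.6]
cryo [ 683.7 -182.2] [ 685.2 -180.9]
goblet [ 579.8 -318.9] [ 582.3 -318.3]
small [413.3 -39.6] [415.2 -39.1]
mid [418.9 -78.6] [421.  -77.5]
large [ 429.  -140.9] [ 433.4 -144.1]
gwell [ 458.5 -246.4] [ 459.9 -244.8]
sadL [ 413.7 -250.4]
sadR [ 420.  -333.3]
gob base [ 576.5 -317.4]
short [675.6 -76.4]
lying [574.4 -46. ]
lid [ 641.6 -274.1]
corner [ 478.8 -225.7]
corner [ 485.3 -361.1]
corner [ 399.5 -365.9]
corner [ 391.9 -230.5]
marker [403.98764373 316.93896505] [347.33633358 200.90582361]
```

The red-capped tube is the upright cryovial, green is the tall goblet (about 50 mm tall), and yellow is the short goblet. The two views agree to about 3 mm. I'm setting out to a point above the green goblet.

>>> step_arm:
  deltas:
    - {"wz": 10.7}
    - {"wz": 10.7}
    - {"tx": 0.0426, "ty": -0.0256, "tz": 0.011, "jaw": 0.5}
    - {"tx": 0.0426, "ty": -0.0256, "tz": 0.011, "jaw": 0.5}
    - {"tx": 0.0426, "ty": -0.0256, "tz": 0.011, "jaw": 0.5}
    - {"tx": 0.0426, "ty": -0.0256, "tz": 0.011, "jaw": 0.5}
    - {"tx": 0.0426, "ty": -0.0256, "tz": 0.011, "jaw": 0.5}
    - {"tx": 0.0426, "ty": -0.0256, "tz": 0.011, "jaw": 0.5}
    - {"tx": 0.0426, "ty": -0.0256, "tz": 0.011, "jaw": 0.5}
    - {"tx": 0.0426, "ty": -0.0256, "tz": 0.011, "jaw": 0.5}
  newtons: 25

```text
validation failed for argument at $.de...
```

```bash
python3 - <<'E'
from h import *
plan(581,-318.5,45,3)
c=vision.calibration("wrist"); cv2.imwrite("pics/w1.png",cv2.cvtColor(vision.get_image("wrist"),cv2.COLOR_RGB2BGR)); print(c, pix(c,[581,-318.5,50]),arm.state()["joint_pos"],arm.state()["finger_gap"])
E
```

```text
pose [ 252.6 -543.7  249.3] [-3.14  -0.     0.435] -> shift t [392.7 -66.  204.3] wz 21.9 t=0.1
{'fx': 311.42395029717363, 'fy': 311.42395029717363, 'cx': 275.65559178500166, 'cy': 211.87095949846037, 'R': array([[ 0.42198794, -0.90659947, -0.00189321],
       [-0.86848023, -0.40484229,  0.28608533],
       [-0.26013126, -0.11908035, -0.95820228]]), 't': array([-599.42304108,  -38.24866595,  379.73824161])} [ 182.22115499 -357.34605142] [-1.22138755e+00  1.30994058e-01  1.48903096e+00 -3.35772014e-05
  1.52301373e+00 -8.53537541e-02] 85.71634258072221
```

View pics/w1.png

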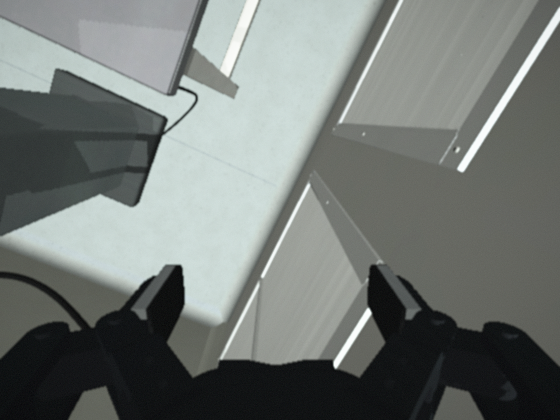

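The call was refused, so the arm hasn't moved; the wrist view shows only floor and wall. I'll resend it with every key in each row.

>>> step_arm:
  deltas:
    - {"tx": 0, "ty": 0, "tz": 0, "wx": 0, "wy": 0, "wz": 10.7, "jaw": 0.5}
    - {"tx": 0, "ty": 0, "tz": 0, "wx": 0, "wy": 0, "wz": 10.7, "jaw": 0.5}
    - {"tx": 0.0426, "ty": -0.0256, "tz": 0.011, "wx": 0, "wy": 0, "wz": 0, "jaw": 0.5}
    - {"tx": 0.0426, "ty": -0.0256, "tz": 0.011, "wx": 0, "wy": 0, "wz": 0, "jaw": 0.5}
    - {"tx": 0.0426, "ty": -0.0256, "tz": 0.011, "wx": 0, "wy": 0, "wz": 0, "jaw": 0.5}
    - {"tx": 0.0426, "ty": -0.0256, "tz": 0.011, "wx": 0, "wy": 0, "wz": 0, "jaw": 0.5}
    - {"tx": 0.0426, "ty": -0.0256, "tz": 0.011, "wx": 0, "wy": 0, "wz": 0, "jaw": 0.5}
    - {"tx": 0.0426, "ty": -0.0256, "tz": 0.011, "wx": 0, "wy": 0, "wz": 0, "jaw": 0.5}
    - {"tx": 0.0426, "ty": -0.0256, "tz": 0.011, "wx": 0, "wy": 0, "wz": 0, "jaw": 0.5}
    - {"tx": 0.0426, "ty": -0.0256, "tz": 0.011, "wx": 0, "wy": 0, "wz": 0, "jaw": 0.5}
  newtons: 25

```text
time_s: 1.4
eef_pos: [581.4, -317.7, 161.5]
ee_rot: [-3.141, 0.0, 0.061]
contact_force: [0.2, -0.5, 0.1]
finger_gap: 42.5
gripper_force: 0.0
```

```bash
python3 - <<'E'
from h import *
c=vision.calibration("wrist"); cv2.imwrite("pics/w2.png",cv2.cvtColor(vision.get_image("wrist"),cv2.COLOR_RGB2BGR)); print(pix(c,[581,-318.5,50]),pix(c,[581,-318.5,0]));plan(581,-318.5,42,3)
E
```

```text
[276.08532459 214.93460477] [276.02430357 199.29476866]
pose [ 585.  -312.8  159.5] [-3.138e+00 -1.000e-03  6.400e-02] -> shift t [ -4.3   5.4 117.5] wz 0.7 t=1.4
```

View pics/w2.png

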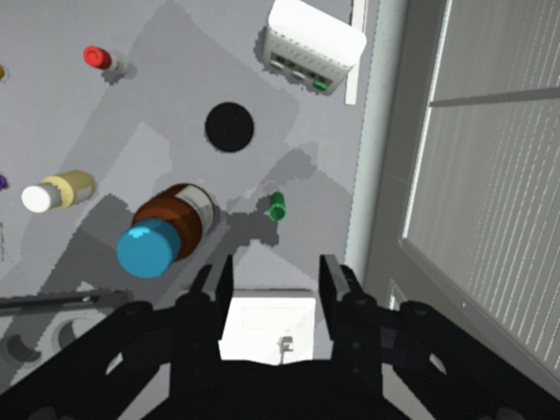

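The goblet is at (277,206), within about 1 px of the prediction. The last pose reading looks like a transient, so I'll descend partway and let it settle.

>>> step_arm:
  deltas:
    - {"tx": 0, "ty": 0, "tz": 0.03, "wx": 0, "wy": 0, "wz": 0, "jaw": 0.5}
    - {"tx": 0, "ty": 0, "tz": 0.03, "wx": 0, "wy": 0, "wz": 0, "jaw": 0.5}
    - {"tx": 0, "ty": 0, "tz": 0, "wx": 0, "wy": 0, "wz": 0, "jaw": 0.5}
    - {"tx": 0, "ty": 0, "tz": 0, "wx": 0, "wy": 0, "wz": 0, "jaw": 0.5}

```text
time_s: 1.95
eef_pos: [580.7, -319.2, 103.3]
ee_rot: [3.141, -0.001, 0.061]
contact_force: [0.1, -0.1, 0.3]
finger_gap: 42.6
gripper_force: 0.0
```

```bash
python3 - <<'E'
from h import *
plan(581,-318.5,42,3)
E
```

```text
pose [ 580.7 -319.2  103.3] [ 3.141e+00 -1.000e-03  6.100e-02] -> shift t [ 0.4 -0.7 61.3] wz 0.5 t=1.9
```

>>> step_arm:
  deltas:
    - {"tx": 0, "ty": 0, "tz": 0.03, "wx": 0, "wy": 0, "wz": 0, "jaw": 0.5}
    - {"tx": 0, "ty": 0, "tz": 0.03, "wx": 0, "wy": 0, "wz": 0, "jaw": 0.5}
    - {"tx": 0, "ty": 0, "tz": 0, "wx": 0, "wy": 0, "wz": 0, "jaw": 0.5}
    - {"tx": 0, "ty": 0, "tz": 0, "wx": 0, "wy": 0, "wz": 0, "jaw": 0}
    - {"tx": 0, "ty": 0, "tz": 0, "wx": 0, "wy": 0, "wz": 0, "jaw": 0}
    - {"tx": 0, "ty": 0, "tz": 0, "wx": 0, "wy": 0, "wz": 0, "jaw": 0}
    - {"tx": 0, "ty": 0, "tz": 0, "wx": 0, "wy": 0, "wz": 0, "jaw": 0}
    - {"tx": 0, "ty": 0, "tz": -0.03, "wx": 0, "wy": 0, "wz": 0, "jaw": 0}
    - {"tx": 0, "ty": 0, "tz": -0.03, "wx": 0, "wy": 0, "wz": 0, "jaw": 0}
    - {"tx": 0, "ty": 0, "tz": 0, "wx": 0, "wy": 0, "wz": 0, "jaw": 0}

```text
time_s: 3.2
eef_pos: [582.7, -320.3, 106.7]
ee_rot: [3.137, -0.006, 0.061]
contact_force: [-0.2, 0.0, 0.4]
finger_gap: 12.0
gripper_force: 25.2
```

>>> step_arm:
  deltas:
    - {"tx": -0.02, "ty": 0, "tz": -0.03, "wx": 0, "wy": 0, "wz": 0, "jaw": 0}
    - {"tx": -0.0326, "ty": -0.02, "tz": 0, "wx": 0, "wy": 0, "wz": 0, "jaw": 0}
    - {"tx": -0.032, "ty": -0.03, "tz": 0, "wx": 0, "wy": 0, "wz": 0, "jaw": 0}
    - {"tx": -0.032, "ty": -0.0303, "tz": 0.0, "wx": 0, "wy": 0, "wz": 0, "jaw": 0}
    - {"tx": 0, "ty": 0, "tz": 0.03, "wx": 0, "wy": 0, "wz": 0, "jaw": 0}
    - {"tx": 0, "ty": 0, "tz": 0, "wx": 0, "wy": 0, "wz": 0, "jaw": 0}
    - {"tx": 0, "ty": 0, "tz": 0, "wx": 0, "wy": 0, "wz": 0, "jaw": 0}

```text
time_s: 4.08
eef_pos: [459.3, -246.1, 102.6]
ee_rot: [-3.142, 0.0, 0.061]
contact_force: [0.4, 0.4, 0.5]
finger_gap: 12.3
gripper_force: 25.2
```

```bash
python3 - <<'E'
from h import *
c=vision.calibration("wrist"); I=cv2.cvtColor(vision.get_image("wrist"),cv2.COLOR_RGB2BGR);print(pix(c,[459,-245.5,20]),pix(c,[459,-245.5,60]))
cv2.imwrite("pics/w3.png",cv2.resize(I[120:320,150:400],None,fx=3,fy=3,interpolation=cv2.INTER_CUBIC)); plan(459,-245.5,48,3)
E
```

```text
[274.09254611 226.92949944] [273.76203554 249.84270086]
pose [ 459.7 -246.4  103.1] [ 3.141e+00 -1.000e-03  6.100e-02] -> shift t [-0.7 -0.9 55.1] wz 0.5 t=4.1
```

View pics/w3.png

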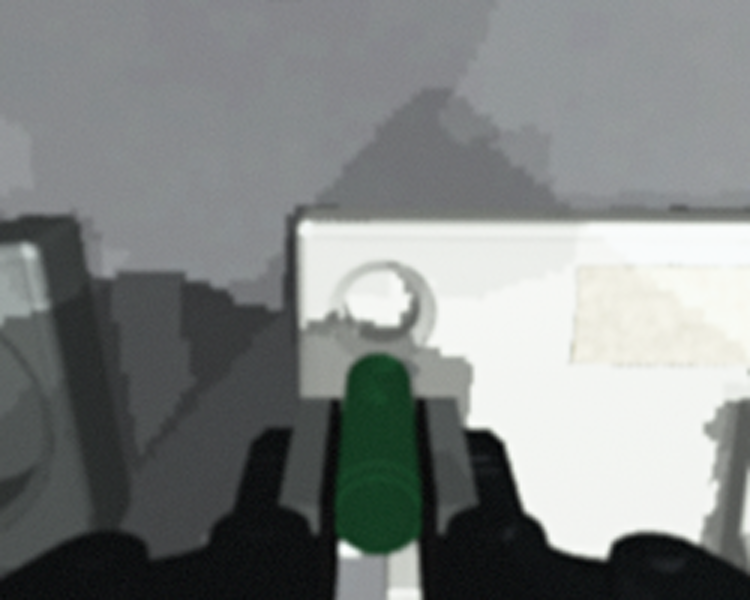

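The green goblet hangs straight in the jaws at full-image (276,~245). The well mouth centre is at about (278.3,223), against a prediction of (274.1,226.9).

```bash
python3 - <<'E'
from h import *
c=vision.calibration("wrist"); print(ray(c,(278.3,223),20), ray(c,(276,244),61), ray(c,(276,286),111),arm.state()["eef_pos"])
E
```

```text
[ 462.41934171 -248.61778106] [ 463.39803454 -246.8692591 ] [ 465.09226682 -246.68028913] [ 459.74313689 -246.39790416  103.08097294]
```

>>> step_arm:
  deltas:
    - {"tx": 0.001, "ty": 0.0018, "tz": 0.02, "wx": 0, "wy": 0, "wz": 0, "jaw": 0}
    - {"tx": 0, "ty": 0, "tz": 0, "wx": 0, "wy": 0, "wz": 0, "jaw": 0}
    - {"tx": 0, "ty": 0, "tz": 0.011, "wx": 0, "wy": 0, "wz": 0, "jaw": 0}
    - {"tx": 0, "ty": 0, "tz": 0.011, "wx": 0, "wy": 0, "wz": 0, "jaw": 0}
    - {"tx": 0, "ty": 0, "tz": 0.011, "wx": 0, "wy": 0, "wz": 0, "jaw": 0}
    - {"tx": 0, "ty": 0, "tz": 0, "wx": 0, "wy": 0, "wz": 0, "jaw": 0}

```text
time_s: 4.88
eef_pos: [460.1, -247.6, 48.7]
ee_rot: [-3.141, 0.0, 0.061]
contact_force: [0.3, -0.7, -0.0]
finger_gap: 12.3
gripper_force: 27.3
```

>>> step_arm:
  deltas:
    - {"tx": 0, "ty": 0, "tz": 0, "wx": 0, "wy": 0, "wz": 0, "jaw": 0.3}
    - {"tx": 0, "ty": 0, "tz": 0, "wx": 0, "wy": 0, "wz": 0, "jaw": 0.3}
    - {"tx": 0, "ty": 0, "tz": -0.05, "wx": 0, "wy": 0, "wz": 0, "jaw": 0.4}
    - {"tx": 0, "ty": 0, "tz": -0.05, "wx": 0, "wy": 0, "wz": 0, "jaw": 0.5}
    - {"tx": 0, "ty": 0, "tz": -0.015, "wx": 0, "wy": 0, "wz": -10.6, "jaw": 0.5}
    - {"tx": 0, "ty": 0, "tz": 0, "wx": 0, "wy": 0, "wz": -10.6, "jaw": 0.5}
    - {"tx": 0, "ty": 0, "tz": 0, "wx": 0, "wy": 0, "wz": -10.6, "jaw": 0.5}
    - {"tx": 0, "ty": 0, "tz": 0, "wx": 0, "wy": 0, "wz": -10.6, "jaw": 0.5}
    - {"tx": 0, "ty": 0, "tz": 0, "wx": 0, "wy": 0, "wz": -10.6, "jaw": 0.5}
    - {"tx": 0, "ty": 0, "tz": 0, "wx": 0, "wy": 0, "wz": -10.6, "jaw": 0.5}

```text
time_s: 6.12
eef_pos: [460.1, -247.6, 164.2]
ee_rot: [-3.142, -0.0, 1.177]
contact_force: [-0.4, -0.1, 0.1]
finger_gap: 42.8
gripper_force: 0.0
```

>>> step_arm:
  deltas:
    - {"tx": 0, "ty": 0, "tz": 0, "wx": 0, "wy": 0, "wz": -10.6, "jaw": 0.5}
    - {"tx": 0, "ty": 0, "tz": 0, "wx": 0, "wy": 0, "wz": -10.6, "jaw": 0.5}
    - {"tx": 0, "ty": 0, "tz": 0, "wx": 0, "wy": 0, "wz": -10.6, "jaw": 0.5}
    - {"tx": 0.0059, "ty": 0.0464, "tz": 0, "wx": 0, "wy": 0, "wz": 0, "jaw": 0.5}
    - {"tx": 0.0059, "ty": 0.0464, "tz": 0, "wx": 0, "wy": 0, "wz": 0, "jaw": 0.5}
    - {"tx": 0.0059, "ty": 0.0464, "tz": 0, "wx": 0, "wy": 0, "wz": 0, "jaw": 0.5}
    - {"tx": 0.0059, "ty": 0.0464, "tz": 0, "wx": 0, "wy": 0, "wz": 0, "jaw": 0.5}
    - {"tx": 0.0059, "ty": 0.0464, "tz": 0.02, "wx": 0, "wy": 0, "wz": 0, "jaw": 0.5}
    - {"tx": 0, "ty": 0, "tz": 0.02, "wx": 0, "wy": 0, "wz": 0, "jaw": 0.5}
    - {"tx": 0, "ty": 0, "tz": 0, "wx": 0, "wy": 0, "wz": 0, "jaw": 0.5}

```text
time_s: 7.38
eef_pos: [682.7, -181.9, 120.8]
ee_rot: [-3.136, -0.003, 1.727]
contact_force: [-0.6, 1.2, -0.4]
finger_gap: 42.7
gripper_force: 0.0
```

```bash
cat >> h.py <<'E'
def blobs(I,lo,hi,amin=25):
    m=cv2.inRange(cv2.cvtColor(I,cv2.COLOR_RGB2HSV),np.array(lo),np.array(hi)); n,_,st,ce=cv2.connectedComponentsWithStats(m)
    return [(ce[i].round(1),st[i].tolist()) for i in range(1,n) if st[i,4]>=amin]
E
python3 - <<'E'
from h import *
plan(684.5,-181.5,42,99.2)
c=vision.calibration("wrist"); I=vision.get_image("wrist")
print(pix(c,[684.5,-181.5,47]))
for lo,hi in [((0,150,90),(6,255,255)),((172,150,90),(180,255,255))]:
    for b in blobs(I,lo,hi): print(b, ray(c,b[0],42))
cv2.imwrite("pics/w4.png",cv2.cvtColor(I,cv2.COLOR_RGB2BGR))
E
```

```text
pose [ 682.7 -181.9  120.8] [-3.136e+00 -3.000e-03  1.727e+00] -> shift t [ 0.1  1.8 78.8] wz -0.3 t=7.4
[279.24550434 230.81574909]
(array([283.8, 233.5]), [275, 225, 18, 18, 267]) [ 688.2532015  -184.73927237]
```

```bash
python3 - <<'E'
from h import *
plan(686.5,-183.5,42,99.2)
c=vision.calibration("wrist"); I=vision.get_image("wrist")
for lo,hi in [((0,150,90),(6,255,255)),((172,150,90),(180,255,255))]:
    for b in blobs(I,lo,hi): print(b, ray(c,b[0],42),ray(c,b[0],47))
E
```

```text
pose [ 683.3 -182.5  122.9] [-3.139e+00 -1.000e-03  1.726e+00] -> shift t [-1.4  3.  80.9] wz -0.3 t=7.4
(array([282.8, 231.2]), [274, 223, 18, 18, 268]) [ 688.28938304 -184.66530332] [ 687.90276249 -182.87690299]
```

>>> step_arm:
  deltas:
    - {"tx": -0.002, "ty": 0.0034, "tz": 0.04, "wx": 0, "wy": 0, "wz": 0, "jaw": 0.5}
    - {"tx": 0, "ty": 0, "tz": 0.04, "wx": 0, "wy": 0, "wz": 0, "jaw": 0.5}
    - {"tx": 0, "ty": 0, "tz": 0, "wx": 0, "wy": 0, "wz": 0, "jaw": 0.5}
    - {"tx": 0, "ty": 0, "tz": 0, "wx": 0, "wy": 0, "wz": 0, "jaw": 0}
    - {"tx": 0, "ty": 0, "tz": 0, "wx": 0, "wy": 0, "wz": 0, "jaw": 0}
    - {"tx": 0, "ty": 0, "tz": 0, "wx": 0, "wy": 0, "wz": 0, "jaw": 0}
    - {"tx": 0, "ty": 0, "tz": 0, "wx": 0, "wy": 0, "wz": 0, "jaw": 0}
    - {"tx": 0, "ty": 0, "tz": 0, "wx": 0, "wy": 0, "wz": 0, "jaw": 0}

```text
time_s: 8.48
eef_pos: [690.5, -184.8, 47.9]
ee_rot: [3.137, 0.003, 1.726]
contact_force: [-0.7, 0.1, 7.3]
finger_gap: 13.6
gripper_force: 24.7
```

>>> step_arm:
  deltas:
    - {"tx": 0, "ty": 0, "tz": -0.04, "wx": 0, "wy": 0, "wz": 0, "jaw": 0}
    - {"tx": 0, "ty": 0, "tz": -0.05, "wx": 0, "wy": 0, "wz": 0, "jaw": 0}
    - {"tx": 0, "ty": 0, "tz": 0, "wx": 0, "wy": 0, "wz": 0, "jaw": 0}
    - {"tx": 0, "ty": 0, "tz": 0, "wx": 0, "wy": 0, "wz": 0, "jaw": 0}

```text
time_s: 8.98
eef_pos: [688.9, -184.1, 135.4]
ee_rot: [3.14, 0.001, 1.726]
contact_force: [-0.2, -0.6, -0.6]
finger_gap: 13.1
gripper_force: 24.6
```

```bash
python3 - <<'E'
from h import *
plan(414.5,-39.5,125,98.9)
c=vision.calibration("wrist"); I=vision.get_image("wrist")
for b in blobs(I,(0,150,90),(6,255,255)): print(b, ray(c,b[0],135))
print(arm.state()["finger_gap"])
E
```

```text
pose [ 688.9 -184.1  135.4] [3.140e+00 1.000e-03 1.726e+00] -> shift t [ 185.4 -248.7   10.4] wz 0.0 t=9.0
(array([276.1, 273.6]), [268, 271, 16, 7, 48]) [ 687.9264862  -177.61049831]
(array([276.6, 284. ]), [271, 280, 11, 8, 30]) [ 688.9570692  -182.69012849]
(array([277. , 292.3]), [271, 291, 14, 4, 43]) [ 689.79597662 -186.82282392]
13.046097023354395
```

>>> step_arm:
  deltas:
    - {"tx": 0.0265, "ty": -0.0355, "tz": 0, "wx": 0, "wy": 0, "wz": 0, "jaw": 0}
    - {"tx": 0.0265, "ty": -0.0355, "tz": 0, "wx": 0, "wy": 0, "wz": 0, "jaw": 0}
    - {"tx": 0.0265, "ty": -0.0355, "tz": 0, "wx": 0, "wy": 0, "wz": 0, "jaw": 0}
    - {"tx": 0.0265, "ty": -0.0355, "tz": 0, "wx": 0, "wy": 0, "wz": 0, "jaw": 0}
    - {"tx": 0.0265, "ty": -0.0355, "tz": 0, "wx": 0, "wy": 0, "wz": 0, "jaw": 0}
    - {"tx": 0.0265, "ty": -0.0355, "tz": 0, "wx": 0, "wy": 0, "wz": 0, "jaw": 0}
    - {"tx": 0.0264, "ty": -0.0357, "tz": 0, "wx": 0, "wy": 0, "wz": 0, "jaw": 0}
    - {"tx": 0, "ty": 0, "tz": 0.015, "wx": 0, "wy": 0, "wz": 0, "jaw": 0}
    - {"tx": 0, "ty": 0, "tz": 0, "wx": 0, "wy": 0, "wz": 0, "jaw": 0}
    - {"tx": 0, "ty": 0, "tz": 0, "wx": 0, "wy": 0, "wz": 0, "jaw": 0}

```text
time_s: 10.28
eef_pos: [414.4, -39.7, 119.0]
ee_rot: [-3.141, -0.0, 1.726]
contact_force: [0.3, 0.6, 0.1]
finger_gap: 12.8
gripper_force: 24.6
```

```bash
python3 - <<'E'
from h import *
plan(414.5,-39.5,60,98.9)
c=vision.calibration("wrist"); I=cv2.cvtColor(vision.get_image("wrist"),cv2.COLOR_RGB2BGR);print(pix(c,[414.5,-39.5,34]),pix(c,[420,-78,34]),pix(c,[431,-142.5,34]),pix(c,[414.5,-39.5,78]))
cv2.imwrite("pics/w5.png",cv2.resize(I[120:320,120:420],None,fx=2.6,fy=2.6,interpolation=cv2.INTER_CUBIC))
E
```

```text
pose [414.4 -39.7 119. ] [-3.141 -0.     1.726] -> shift t [ 0.1  0.1 59. ] wz -0.0 t=10.3
[276.26214594 225.12192429] [275.49691618 274.46254646] [276.55625876 347.63633044] [276.26596098 250.07495007]
```

View pics/w5.png

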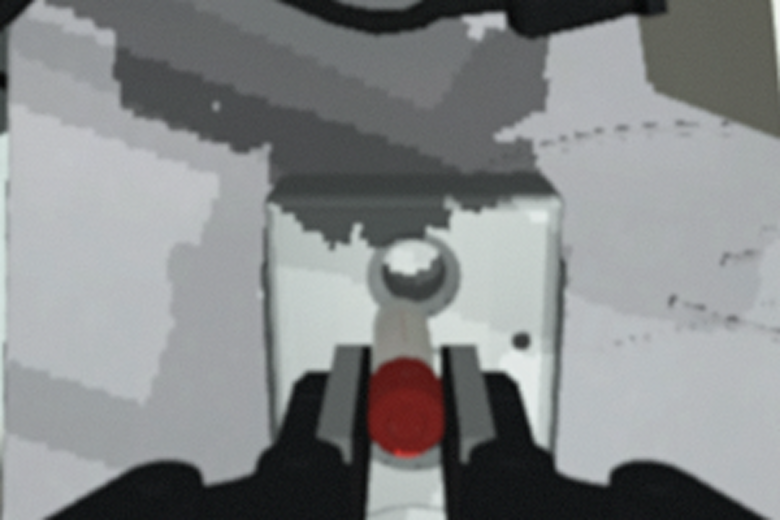

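The held cryovial is at crop (405,410), with its bottom near (401,325). The small well mouth is at crop (414,276), i.e. (279.2,226.2). That calls for about +2 mm in tool y and −2 mm in tool x.

>>> step_arm:
  deltas:
    - {"tx": -0.0022, "ty": 0.002, "tz": 0.03, "wx": 0, "wy": 0, "wz": 0, "jaw": 0}
    - {"tx": 0, "ty": 0, "tz": 0, "wx": 0, "wy": 0, "wz": 0, "jaw": 0}
    - {"tx": 0, "ty": 0, "tz": 0.01, "wx": 0, "wy": 0, "wz": 0, "jaw": 0}
    - {"tx": 0, "ty": 0, "tz": 0.01, "wx": 0, "wy": 0, "wz": 0, "jaw": 0}
    - {"tx": 0, "ty": 0, "tz": 0.004, "wx": 0, "wy": 0, "wz": 0, "jaw": 0}
    - {"tx": 0, "ty": 0, "tz": 0, "wx": 0, "wy": 0, "wz": 0, "jaw": 0}

```text
time_s: 11.08
eef_pos: [416.2, -41.1, 65.1]
ee_rot: [-3.141, -0.0, 1.726]
contact_force: [-0.5, -0.1, -0.5]
finger_gap: 13.1
gripper_force: 24.6
```

>>> step_arm:
  deltas:
    - {"tx": 0, "ty": 0, "tz": 0, "wx": 0, "wy": 0, "wz": 0, "jaw": 0.3}
    - {"tx": 0, "ty": 0, "tz": 0, "wx": 0, "wy": 0, "wz": 0, "jaw": 0.3}
    - {"tx": 0, "ty": 0, "tz": -0.04, "wx": 0, "wy": 0, "wz": 0, "jaw": 0.5}
    - {"tx": 0, "ty": 0, "tz": -0.05, "wx": 0, "wy": 0, "wz": 0, "jaw": 0.7}
    - {"tx": -0.0298, "ty": 0.0374, "tz": 0, "wx": 0, "wy": 0, "wz": 0, "jaw": 0.7}
    - {"tx": -0.0298, "ty": 0.0374, "tz": 0, "wx": 0, "wy": 0, "wz": 0, "jaw": 0.7}
    - {"tx": -0.0298, "ty": 0.0374, "tz": 0, "wx": 0, "wy": 0, "wz": 0, "jaw": 0.7}
    - {"tx": -0.0298, "ty": 0.0374, "tz": 0, "wx": 0, "wy": 0, "wz": 0, "jaw": 0.7}
    - {"tx": 0, "ty": 0, "tz": 0.02, "wx": 0, "wy": 0, "wz": 0, "jaw": 0.7}
    - {"tx": 0, "ty": 0, "tz": 0, "wx": 0, "wy": 0, "wz": 0, "jaw": 0.7}

```text
time_s: 12.32
eef_pos: [580.5, -135.0, 132.4]
ee_rot: [-3.137, -0.003, 1.726]
contact_force: [-0.3, 0.2, -0.3]
finger_gap: 59.6
gripper_force: 0.0
```

```bash
python3 - <<'E'
from h import *
c=vision.calibration("top");I=vision.get_image("top")
for b in blobs(I,(0,150,90),(6,255,255),6): print("top red",b, ray(c,b[0],63))
plan(582.5,-135.5,45,98.9)
c=vision.calibration("wrist"); I=vision.get_image("wrist")
print(pix(c,[582.5,-135.5,57]),pix(c,[582.5,-135.5,24]))
for b in blobs(I[150:260,200:350],(0,0,190),(180,40,255),60): print(b, ray(c,b[0]+[200,150],57))
plan(582.5,-135.5,45,98.9)
E
```

```text
top red (array([356.,  60.]), [350, 54, 14, 13, 126]) [ 951.76230598 -267.53600715]
top red (array([313.1,  57.6]), [312, 56, 3, 4, 7]) [ 959.36634672 -156.1905819 ]
top red (array([328.7,  70. ]), [328, 69, 3, 3, 7]) [ 925.18967808 -195.91578535]
top red (array([ 54.4, 146.4]), [53, 144, 4, 6, 21]) [728.70522862 504.51040312]
top red (array([102.8, 221.5]), [101, 220, 4, 4, 13]) [535.97970393 375.03810968]
pose [ 580.9 -135.   133.7] [-3.138e+00 -2.000e-03  1.727e+00] -> shift t [-0.8  1.5 88.7] wz 0.0 t=12.4
[278.557502   230.47455687] [278.35338771 216.17998013]
(array([81.7, 81.3]), [68, 68, 29, 27, 595]) [ 584.72508681 -135.75444177]
pose [ 581.4 -135.1  134.8] [-3.140e+00 -1.000e-03  1.727e+00] -> shift t [-0.6  1.  89.8] wz 0.0 t=12.4
```

>>> step_arm:
  deltas:
    - {"tx": -0.002, "ty": 0.002, "tz": 0.045, "wx": 0, "wy": 0, "wz": 0, "jaw": 0.7}
    - {"tx": 0, "ty": 0, "tz": 0.044, "wx": 0, "wy": 0, "wz": 0, "jaw": 0.7}
    - {"tx": 0, "ty": 0, "tz": 0, "wx": 0, "wy": 0, "wz": 0, "jaw": 0.7}
    - {"tx": 0, "ty": 0, "tz": 0, "wx": 0, "wy": 0, "wz": 0, "jaw": 0}
    - {"tx": 0, "ty": 0, "tz": 0, "wx": 0, "wy": 0, "wz": 0, "jaw": 0}
    - {"tx": 0, "ty": 0, "tz": 0, "wx": 0, "wy": 0, "wz": 0, "jaw": 0}
    - {"tx": 0, "ty": 0, "tz": 0, "wx": 0, "wy": 0, "wz": 0, "jaw": 0}
    - {"tx": 0, "ty": 0, "tz": -0.04, "wx": 0, "wy": 0, "wz": 0, "jaw": 0}
    - {"tx": 0, "ty": 0, "tz": -0.05, "wx": 0, "wy": 0, "wz": 0, "jaw": 0}
    - {"tx": 0, "ty": 0, "tz": 0, "wx": 0, "wy": 0, "wz": 0, "jaw": 0}
  newtons: 35

```text
time_s: 13.68
eef_pos: [589.1, -138.8, 143.8]
ee_rot: [3.131, 0.005, 1.726]
contact_force: [0.2, 0.8, -0.1]
finger_gap: 26.4
gripper_force: 34.6
```

```bash
python3 - <<'E'
from h import *
plan(421,-79.5,125,98.9); print(arm.state()["finger_gap"])
E
```

```text
pose [ 589.1 -138.8  143.8] [3.131 0.005 1.726] -> shift t [  84.6 -156.9   18.8] wz 0.0 t=13.7
26.41683523380744
```

>>> step_arm:
  deltas:
    - {"tx": 0.0202, "ty": -0.0378, "tz": 0, "wx": 0, "wy": 0, "wz": 0, "jaw": 0}
    - {"tx": 0.0202, "ty": -0.0378, "tz": 0, "wx": 0, "wy": 0, "wz": 0, "jaw": 0}
    - {"tx": 0.0202, "ty": -0.0378, "tz": 0, "wx": 0, "wy": 0, "wz": 0, "jaw": 0}
    - {"tx": 0.0202, "ty": -0.0378, "tz": 0, "wx": 0, "wy": 0, "wz": 0, "jaw": 0}
    - {"tx": 0, "ty": 0, "tz": 0.008, "wx": 0, "wy": 0, "wz": 0, "jaw": 0}
    - {"tx": 0, "ty": 0, "tz": 0, "wx": 0, "wy": 0, "wz": 0, "jaw": 0}
    - {"tx": 0, "ty": 0, "tz": 0, "wx": 0, "wy": 0, "wz": 0, "jaw": 0}

```text
time_s: 14.55
eef_pos: [424.0, -81.4, 128.8]
ee_rot: [3.141, 0.0, 1.726]
contact_force: [0.0, 1.0, -0.2]
finger_gap: 26.7
gripper_force: 34.7
```

```bash
python3 - <<'E'
from h import *
plan(422.4,-80.6,60,98.9)
c=vision.calibration("wrist"); I=cv2.cvtColor(vision.get_image("wrist"),cv2.COLOR_RGB2BGR);print(pix(c,[422.4,-80.6,34]),pix(c,[422.4,-80.6,86]),pix(c,[422.4,-80.6,143]))
cv2.imwrite("pics/w6.png",cv2.resize(I[120:320,120:420],None,fx=2.6,fy=2.6,interpolation=cv2.INTER_CUBIC))
E
```

```text
pose [424.  -81.4 128.8] [3.141 0.    1.726] -> shift t [ 1.1 -1.5 68.8] wz 0.0 t=14.6
[273.86719146 219.50999138] [273.37237486 247.27266377] [272.37980084 302.96300816]
```

View pics/w6.png

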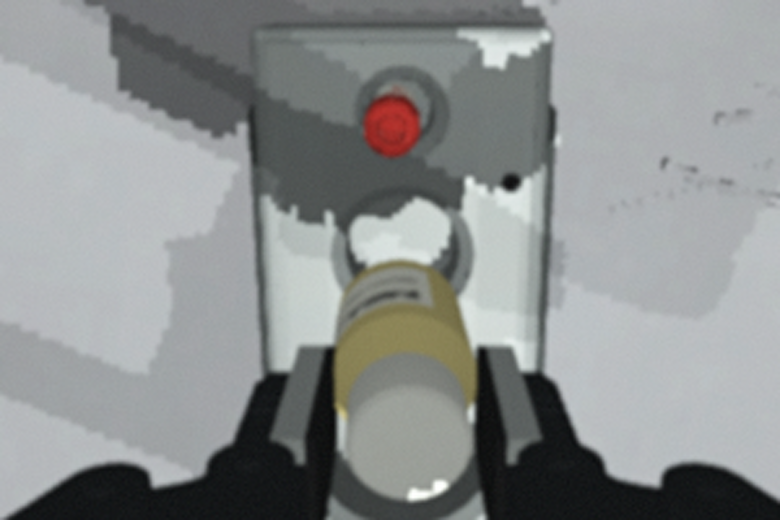

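The red-capped cryovial stands in the small well. The held vial's bottom is at about (274.6,242.3) and the middle well mouth at about (274.6,217.7).

```bash
python3 - <<'E'
from h import *
c=vision.calibration("wrist"); w=1.726
a=ray(c,(274.6,217.7),34); b=ray(c,(274.6,242.3),84); t=ray(c,(120+410/2.6,120+430/2.6),141);print(a,b,t)
for q in (b,t):
    d=a-q; print("tx,ty",np.cos(w)*d[0]+np.sin(w)*d[1], np.sin(w)*d[0]-np.cos(w)*d[1])
E
```

```text
[422.6434241  -79.08758535] [422.68033086 -78.19456287] [423.40720075 -73.47753499]
tx,ty -0.8765833145337159 -0.1745077447757962
tx,ty -5.424552319383242 -1.6218051462807523
```

>>> step_arm:
  deltas:
    - {"tx": -0.0012, "ty": -0.0004, "tz": 0.035, "wx": 0, "wy": 0, "wz": 0, "jaw": 0}
    - {"tx": 0, "ty": 0, "tz": 0, "wx": 0, "wy": 0, "wz": 0, "jaw": 0}
    - {"tx": 0, "ty": 0, "tz": 0.01, "wx": 0, "wy": 0, "wz": 0, "jaw": 0}
    - {"tx": 0, "ty": 0, "tz": 0.01, "wx": 0, "wy": 0, "wz": 0, "jaw": 0}
    - {"tx": 0, "ty": 0, "tz": 0.01, "wx": 0, "wy": 0, "wz": 0, "jaw": 0}
    - {"tx": 0, "ty": 0, "tz": 0, "wx": 0, "wy": 0, "wz": 0, "jaw": 0}

```text
time_s: 15.35
eef_pos: [422.8, -82.3, 62.8]
ee_rot: [-3.141, -0.0, 1.726]
contact_force: [0.2, -0.1, -0.3]
finger_gap: 26.4
gripper_force: 36.1
```

>>> step_arm:
  deltas:
    - {"tx": 0, "ty": 0, "tz": 0.002, "wx": 0, "wy": 0, "wz": 0, "jaw": 0}
    - {"tx": 0, "ty": 0, "tz": 0, "wx": 0, "wy": 0, "wz": 0, "jaw": 0.5}
    - {"tx": 0, "ty": 0, "tz": 0, "wx": 0, "wy": 0, "wz": 0, "jaw": 0.5}
    - {"tx": 0, "ty": 0, "tz": -0.05, "wx": 0, "wy": 0, "wz": 0, "jaw": 0.5}
    - {"tx": 0, "ty": 0, "tz": -0.06, "wx": 0, "wy": 0, "wz": 0, "jaw": 1}
    - {"tx": -0.0428, "ty": 0.0292, "tz": -0.01, "wx": 0, "wy": 0, "wz": 0, "jaw": 1}
    - {"tx": -0.0428, "ty": 0.0292, "tz": 0, "wx": 0, "wy": 0, "wz": 0, "jaw": 1}
    - {"tx": -0.0428, "ty": 0.0292, "tz": 0, "wx": 0, "wy": 0, "wz": 0, "jaw": 1}
    - {"tx": -0.0428, "ty": 0.0292, "tz": 0, "wx": 0, "wy": 0, "wz": 0, "jaw": 1}
    - {"tx": 0, "ty": 0, "tz": 0, "wx": 0, "wy": 0, "wz": 0, "jaw": 1}

```text
time_s: 16.6
eef_pos: [565.5, -235.5, 178.9]
ee_rot: [-3.139, -0.001, 1.724]
contact_force: [-0.4, -0.5, -0.3]
finger_gap: 85.3
gripper_force: 0.0
```

```bash
python3 - <<'E'
from h import *
vision.get_image("wrist")
plan(564.5,-233.5,70,98.9)
c=vision.calibration("wrist"); I=vision.get_image("wrist")
print(pix(c,[564.5,-233.5,104]))
for b in blobs(I,(90,120,80),(110,255,255),300): print(b, ray(c,b[0],104),ray(c,b[0],102))
plan(564.5,-233.5,70,98.9)
E
```

```text
pose [ 564.7 -234.1  179.5] [-3.139e+00 -2.000e-03  1.725e+00] -> shift t [ 6.000e-01 -1.000e-01  1.095e+02] wz -0.1 t=16.6
[276.08862104 229.14096924]
(array([279.6, 228.4]), [255, 201, 51, 55, 2147]) [ 566.77652218 -232.6006991 ] [ 566.90677054 -233.29836131]
pose [ 564.3 -233.3  180.1] [-3.140e+00 -1.000e-03  1.726e+00] -> shift t [-2.000e-01  1.000e-01  1.101e+02] wz -0.0 t=16.7
```

>>> step_arm:
  deltas:
    - {"tx": -0.0015, "ty": 0.0022, "tz": 0.04, "wx": 0, "wy": 0, "wz": 0, "jaw": 1}
    - {"tx": 0, "ty": 0, "tz": 0.04, "wx": 0, "wy": 0, "wz": 0, "jaw": 1}
    - {"tx": 0, "ty": 0, "tz": 0.03, "wx": 0, "wy": 0, "wz": 0, "jaw": 1}
    - {"tx": 0, "ty": 0, "tz": 0, "wx": 0, "wy": 0, "wz": 0, "jaw": 0.3}
    - {"tx": 0, "ty": 0, "tz": 0, "wx": 0, "wy": 0, "wz": 0, "jaw": 0.3}
    - {"tx": 0, "ty": 0, "tz": 0, "wx": 0, "wy": 0, "wz": 0, "jaw": 0.3}
    - {"tx": 0, "ty": 0, "tz": 0, "wx": 0, "wy": 0, "wz": 0, "jaw": 0.3}
    - {"tx": 0, "ty": 0, "tz": -0.04, "wx": 0, "wy": 0, "wz": 0, "jaw": 0.3}
    - {"tx": 0, "ty": 0, "tz": -0.04, "wx": 0, "wy": 0, "wz": 0, "jaw": 0.3}
    - {"tx": 0, "ty": 0, "tz": 0, "wx": 0, "wy": 0, "wz": 0, "jaw": 0.3}
  newtons: 60

```text
time_s: 17.95
eef_pos: [569.9, -235.9, 156.7]
ee_rot: [3.135, 0.005, 1.726]
contact_force: [0.5, -0.0, -1.7]
finger_gap: 50.6
gripper_force: 62.8
```

>>> step_arm:
  deltas:
    - {"tx": 0.0276, "ty": -0.0297, "tz": 0, "wx": 0, "wy": 0, "wz": 0, "jaw": 0.3}
    - {"tx": 0.0276, "ty": -0.0297, "tz": 0, "wx": 0, "wy": 0, "wz": 0, "jaw": 0.3}
    - {"tx": 0.0276, "ty": -0.0297, "tz": 0, "wx": 0, "wy": 0, "wz": 0, "jaw": 0.3}
    - {"tx": 0.0276, "ty": -0.0297, "tz": 0, "wx": 0, "wy": 0, "wz": 0, "jaw": 0.3}
    - {"tx": 0, "ty": 0, "tz": 0.0, "wx": 0, "wy": 0, "wz": 0, "jaw": 0.3}
    - {"tx": 0, "ty": 0, "tz": 0, "wx": 0, "wy": 0, "wz": 0, "jaw": 0.3}
    - {"tx": 0, "ty": 0, "tz": 0, "wx": 0, "wy": 0, "wz": 0, "jaw": 0.3}

```text
time_s: 18.82
eef_pos: [433.4, -144.3, 151.5]
ee_rot: [3.141, 0.0, 1.726]
contact_force: [0.1, 0.8, -1.5]
finger_gap: 50.7
gripper_force: 63.1
```

```bash
python3 - <<'E'
from h import *
plan(432,-144,78,98.9)
c=vision.calibration("wrist"); I=cv2.cvtColor(vision.get_image("wrist"),cv2.COLOR_RGB2BGR);print([pix(c,p).round(1) for p in([432,-144,34],[432,-144,80],[422.2,-80.6,71],[416,-41,63])])
cv2.imwrite("pics/w7.png",cv2.resize(I[100:320,120:440],None,fx=2.5,fy=2.5,interpolation=cv2.INTER_CUBIC))
E
```

```text
pose [ 433.4 -144.3  151.5] [3.141 0.    1.726] -> shift t [ 0.5 -1.3 73.5] wz -0.0 t=18.8
[array([274.3, 211.5]), array([274. , 231.1]), array([274.2, 131.5]), array([274.2,  64.8])]
```

View pics/w7.png

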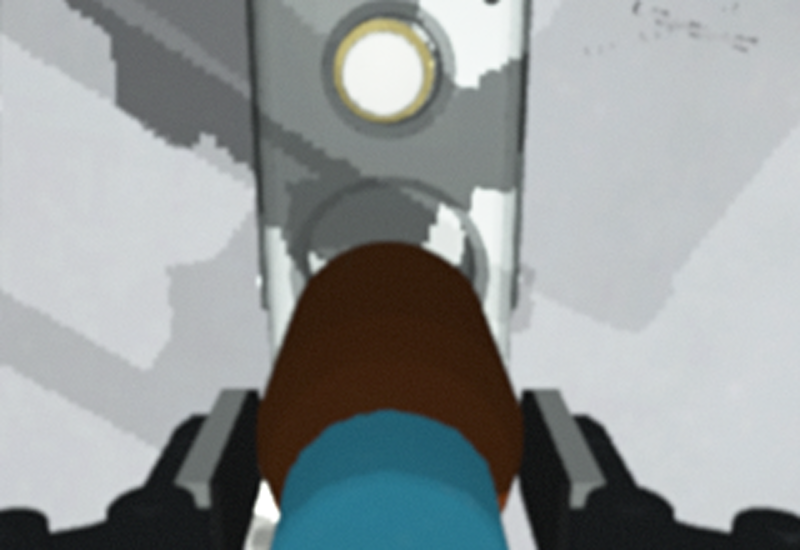

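The vial sits in the middle well. The large mouth's far edge is at crop (393,178), spanning x 298–487, and the bottle's bottom far edge is at crop (390,241).

```bash
python3 - <<'E'
from h import *
c=vision.calibration("wrist"); w=1.726; f=lambda u,v:(120+u/2.5,100+v/2.5); tx=np.array([np.cos(w),np.sin(w)]); ty=np.array([np.sin(w),-np.cos(w)])
a=ray(c,f(393,178),34)-32.5*tx; b=ray(c,f(390,241),81.5)-26*tx; l=ray(c,f(298,265),34);r=ray(c,f(487,265),34)
print(a,b,np.linalg.norm(l-r),(l+r)/2)
d=a-b; print("tx,ty",d@tx,d@ty)
E
```

```text
[ 434.11697862 -143.31622015] [ 433.49887995 -145.51118207] 60.888331811472156 [ 433.34756898 -139.03478406]
tx,ty 2.0730321053309355 0.9499692893872155
```

>>> step_arm:
  deltas:
    - {"tx": 0.002, "ty": 0.0005, "tz": 0.03, "wx": 0, "wy": 0, "wz": 0, "jaw": 0.3}
    - {"tx": 0, "ty": 0, "tz": 0, "wx": 0, "wy": 0, "wz": 0, "jaw": 0.3}
    - {"tx": 0, "ty": 0, "tz": 0.01, "wx": 0, "wy": 0, "wz": 0, "jaw": 0.3}
    - {"tx": 0, "ty": 0, "tz": 0.008, "wx": 0, "wy": 0, "wz": 0, "jaw": 0.3}
    - {"tx": 0, "ty": 0, "tz": 0.004, "wx": 0, "wy": 0, "wz": 0, "jaw": 0.3}
    - {"tx": 0, "ty": 0, "tz": 0, "wx": 0, "wy": 0, "wz": 0, "jaw": 0.3}

```text
time_s: 19.62
eef_pos: [432.7, -141.7, 99.1]
ee_rot: [-3.141, -0.0, 1.726]
contact_force: [0.6, 0.3, -1.3]
finger_gap: 50.5
gripper_force: 63.1
```

>>> step_arm:
  deltas:
    - {"tx": 0, "ty": 0, "tz": 0.006, "wx": 0, "wy": 0, "wz": 0, "jaw": 0.3}
    - {"tx": 0, "ty": 0, "tz": 0.006, "wx": 0, "wy": 0, "wz": 0, "jaw": 0.3}
    - {"tx": 0, "ty": 0, "tz": 0.005, "wx": 0, "wy": 0, "wz": 0, "jaw": 0.3}
    - {"tx": 0, "ty": 0, "tz": 0, "wx": 0, "wy": 0, "wz": 0, "jaw": 0.3}

```text
time_s: 20.12
eef_pos: [432.7, -141.7, 82.0]
ee_rot: [-3.141, -0.0, 1.726]
contact_force: [-0.1, -0.2, -1.2]
finger_gap: 50.7
gripper_force: 62.9
```

>>> step_arm:
  deltas:
    - {"tx": 0, "ty": 0, "tz": 0.002, "wx": 0, "wy": 0, "wz": 0, "jaw": 0.3}
    - {"tx": 0, "ty": 0, "tz": 0, "wx": 0, "wy": 0, "wz": 0, "jaw": 1}
    - {"tx": 0, "ty": 0, "tz": 0, "wx": 0, "wy": 0, "wz": 0, "jaw": 1}
    - {"tx": 0, "ty": 0, "tz": -0.04, "wx": 0, "wy": 0, "wz": 0, "jaw": 1}
    - {"tx": 0, "ty": 0, "tz": -0.06, "wx": 0, "wy": 0, "wz": 0, "jaw": 1}
    - {"tx": 0, "ty": 0, "tz": -0.02, "wx": 0, "wy": 0, "wz": 0, "jaw": 0.5}
    - {"tx": 0, "ty": 0, "tz": 0, "wx": 0, "wy": 0, "wz": 8.8, "jaw": 0.5}
    - {"tx": 0, "ty": 0, "tz": 0, "wx": 0, "wy": 0, "wz": 8.8, "jaw": 0.5}
    - {"tx": 0, "ty": 0, "tz": 0, "wx": 0, "wy": 0, "wz": 8.8, "jaw": 0.5}
    - {"tx": 0, "ty": 0, "tz": 0, "wx": 0, "wy": 0, "wz": 8.8, "jaw": 0.5}
  newtons: 40

```text
time_s: 21.38
eef_pos: [432.8, -141.7, 200.2]
ee_rot: [-3.142, -0.0, 1.107]
contact_force: [0.2, 0.1, -0.9]
finger_gap: 42.8
gripper_force: 0.0
```

```bash
python3 - <<'E'
from h import *
c=vision.calibration("top");I=vision.get_image("top"); print(blobs(I[180:290,230:340],(90,120,80),(110,255,255),20))
m=I[262:305,120:190].min(axis=2)
bright=(m>185).astype(np.uint8); dark=(I[262:305,120:190].max(axis=2)<50).astype(np.uint8)
for k in (bright,dark):
    n,_,st,ce=cv2.connectedComponentsWithStats(k); i=1+np.argmax(st[1:,4]); print(st[i],ce[i]+[120,262])
pts=np.argwhere((bright|dark)>0)[:,::-1]+[120,262]; 
r=cv2.minAreaRect(pts.astype(np.float32)); print(r); print([ray(c,p,6).round(1) for p in cv2.boxPoints(r)],ray(c,r[0],6))
plan(375.7,259,120,63.9)
E
```

```text
[]
[12 12 26 15 65] [144.30769231 281.12307692]
[39 26 17 10 47] [166.40425532 292.27659574]
((153.10000610351562, 285.800048828125), (48.299068450927734, 3.130495071411133), 26.56505012512207)
[array([400.4, 317.4]), array([407.5, 314. ]), array([351.9, 202.5]), array([344.9, 206. ])] [376.09563641 259.78810234]
pose [ 432.8 -141.7  200.2] [-3.141  0.     1.099] -> shift t [ 331.1 -232.8   80.2] wz -0.9 t=21.4
```

>>> step_arm:
  deltas:
    - {"tx": 0.0416, "ty": -0.029, "tz": 0, "wx": 0, "wy": 0, "wz": 0, "jaw": 0.5}
    - {"tx": 0.0416, "ty": -0.029, "tz": 0, "wx": 0, "wy": 0, "wz": 0, "jaw": 0.5}
    - {"tx": 0.0416, "ty": -0.029, "tz": 0, "wx": 0, "wy": 0, "wz": 0, "jaw": 0.5}
    - {"tx": 0.0416, "ty": -0.029, "tz": 0, "wx": 0, "wy": 0, "wz": 0, "jaw": 0.5}
    - {"tx": 0.0416, "ty": -0.029, "tz": 0, "wx": 0, "wy": 0, "wz": 0, "jaw": 0.5}
    - {"tx": 0.0416, "ty": -0.029, "tz": 0, "wx": 0, "wy": 0, "wz": 0, "jaw": 0.5}
    - {"tx": 0.0416, "ty": -0.029, "tz": 0, "wx": 0, "wy": 0, "wz": 0, "jaw": 0.5}
    - {"tx": 0.0413, "ty": -0.0288, "tz": 0.03, "wx": 0, "wy": 0, "wz": 0, "jaw": 0.5}
    - {"tx": 0, "ty": 0, "tz": 0.05, "wx": 0, "wy": 0, "wz": 0, "jaw": 0.5}
    - {"tx": 0, "ty": 0, "tz": 0, "wx": 0, "wy": 0, "wz": 0, "jaw": 0.5}

```text
time_s: 22.68
eef_pos: [368.9, 257.9, 116.3]
ee_rot: [-3.137, 0.007, 1.116]
contact_force: [0.0, -0.7, 0.6]
finger_gap: 42.5
gripper_force: 0.0
```

```bash
python3 - <<'E'
from h import *
vision.get_image("wrist"); plan(376,259.8,22,63.5)
c=vision.calibration("wrist"); I=cv2.cvtColor(vision.get_image("wrist"),cv2.COLOR_RGB2BGR);print([pix(c,p).round(1) for p in([376,259.8,6],[347.3,201,6],[404,317,6])])
cv2.imwrite("pics/w8.png",I); plan(376,259.8,22,63.5)
E
```

```text
pose [370.8 258.3 119. ] [-3.139  0.004  1.114] -> shift t [ 3.6  4.  97. ] wz 0.3 t=22.7
[array([281.1, 208.8]), array([280.8, 282.4]), array([281.4, 125.4])]
pose [372.4 258.8 121. ] [-3.141e+00  1.000e-03  1.113e+00] -> shift t [ 2.5  2.8 99. ] wz 0.3 t=22.8
```

View pics/w8.png

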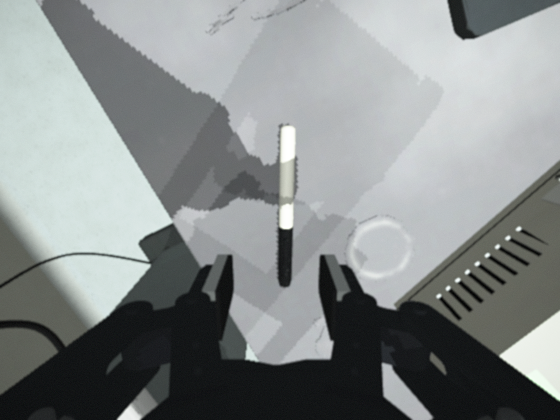

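The marker lies from (288,124) to (285,286), about 4 mm to the +ty side of the jaw centre and in line with the tool.

>>> step_arm:
  deltas:
    - {"tx": 0.002, "ty": 0.005, "tz": 0.04, "wx": 0, "wy": 0, "wz": 0, "jaw": 0.5}
    - {"tx": 0, "ty": 0, "tz": 0.04, "wx": 0, "wy": 0, "wz": 0, "jaw": 0.5}
    - {"tx": 0, "ty": 0, "tz": 0, "wx": 0, "wy": 0, "wz": 0, "jaw": 0.5}
    - {"tx": 0, "ty": 0, "tz": 0.015, "wx": 0, "wy": 0, "wz": 0, "jaw": 0.5}
    - {"tx": 0, "ty": 0, "tz": 0, "wx": 0, "wy": 0, "wz": 0, "jaw": 0.5}
    - {"tx": 0, "ty": 0, "tz": 0, "wx": 0, "wy": 0, "wz": 0, "jaw": 0.5}

```text
time_s: 23.52
eef_pos: [378.4, 259.0, 26.4]
ee_rot: [3.141, -0.001, 1.112]
contact_force: [0.8, 0.8, 0.2]
finger_gap: 42.5
gripper_force: 0.0
```

>>> step_arm:
  deltas:
    - {"tx": 0, "ty": 0, "tz": 0.005, "wx": 0, "wy": 0, "wz": 0, "jaw": 0.5}
    - {"tx": 0, "ty": 0, "tz": 0, "wx": 0, "wy": 0, "wz": 0, "jaw": 0}
    - {"tx": 0, "ty": 0, "tz": 0, "wx": 0, "wy": 0, "wz": 0, "jaw": 0}
    - {"tx": 0, "ty": 0, "tz": 0, "wx": 0, "wy": 0, "wz": 0, "jaw": 0}
    - {"tx": 0, "ty": 0, "tz": 0, "wx": 0, "wy": 0, "wz": 0, "jaw": 0}
    - {"tx": 0, "ty": 0, "tz": 0, "wx": 0, "wy": 0, "wz": 0, "jaw": 0}

```text
time_s: 24.28
eef_pos: [377.8, 258.7, 20.4]
ee_rot: [3.141, -0.0, 1.112]
contact_force: [-0.8, -0.4, 2.2]
finger_gap: 10.2
gripper_force: 41.2
```

>>> step_arm:
  deltas:
    - {"tx": 0, "ty": 0, "tz": -0.03, "wx": 0, "wy": 0, "wz": 0, "jaw": 0}
    - {"tx": 0, "ty": 0, "tz": -0.06, "wx": 0, "wy": 0, "wz": 0, "jaw": 0}
    - {"tx": 0, "ty": 0, "tz": -0.06, "wx": 0, "wy": 0, "wz": 0, "jaw": 0}
    - {"tx": 0, "ty": 0, "tz": -0.03, "wx": 0, "wy": 0, "wz": 0, "jaw": 0}
    - {"tx": 0, "ty": 0, "tz": 0, "wx": 0, "wy": 0, "wz": -9.8, "jaw": 0}
    - {"tx": 0, "ty": 0, "tz": 0, "wx": 0, "wy": 0, "wz": -9.8, "jaw": 0}
    - {"tx": 0, "ty": 0, "tz": 0, "wx": 0, "wy": 0, "wz": -9.8, "jaw": 0}
    - {"tx": 0, "ty": 0, "tz": 0, "wx": 0, "wy": 0, "wz": 0, "jaw": 0}

```text
time_s: 25.28
eef_pos: [377.5, 258.5, 200.1]
ee_rot: [-3.141, 0.0, 1.624]
contact_force: [-0.2, 0.9, -0.5]
finger_gap: 10.1
gripper_force: 41.0
```

>>> step_arm:
  deltas:
    - {"tx": -0.0558, "ty": 0.0013, "tz": 0, "wx": 0, "wy": 0, "wz": 0, "jaw": 0}
    - {"tx": -0.0558, "ty": 0.0013, "tz": 0, "wx": 0, "wy": 0, "wz": 0, "jaw": 0}
    - {"tx": -0.0558, "ty": 0.0013, "tz": 0, "wx": 0, "wy": 0, "wz": 0, "jaw": 0}
    - {"tx": -0.0558, "ty": 0.0013, "tz": 0, "wx": 0, "wy": 0, "wz": 0, "jaw": 0}
    - {"tx": -0.0558, "ty": 0.0013, "tz": 0, "wx": 0, "wy": 0, "wz": 0, "jaw": 0}
    - {"tx": -0.0558, "ty": 0.0013, "tz": 0, "wx": 0, "wy": 0, "wz": 0, "jaw": 0}
    - {"tx": -0.0558, "ty": 0.0013, "tz": 0, "wx": 0, "wy": 0, "wz": 0, "jaw": 0}
    - {"tx": -0.0558, "ty": 0.0013, "tz": 0, "wx": 0, "wy": 0, "wz": 0, "jaw": 0}
    - {"tx": -0.0558, "ty": 0.0013, "tz": 0, "wx": 0, "wy": 0, "wz": 0, "jaw": 0}
    - {"tx": -0.0558, "ty": 0.0013, "tz": 0, "wx": 0, "wy": 0, "wz": 0, "jaw": 0}

```text
time_s: 26.52
eef_pos: [420.7, -299.9, 200.2]
ee_rot: [3.141, 0.0, 1.62]
contact_force: [0.9, 0.0, 1.1]
finger_gap: 10.5
gripper_force: 41.0
```

>>> step_arm:
  deltas:
    - {"tx": 0, "ty": 0, "tz": 0.05, "wx": 0, "wy": 0, "wz": 0, "jaw": 0}
    - {"tx": 0, "ty": 0, "tz": 0.03, "wx": 0, "wy": 0, "wz": 0, "jaw": 0}
    - {"tx": 0, "ty": 0, "tz": 0, "wx": 0, "wy": 0, "wz": 0, "jaw": 0}
    - {"tx": 0, "ty": 0, "tz": 0, "wx": 0, "wy": 0, "wz": 0, "jaw": 0}

```text
time_s: 27.02
eef_pos: [421.5, -298.3, 121.6]
ee_rot: [3.141, 0.001, 1.624]
contact_force: [1.0, -0.2, 0.2]
finger_gap: 10.1
gripper_force: 41.0
```

```bash
python3 - <<'E'
from h import *
plan(420.6,-297.7,53,93)
c=vision.calibration("wrist"); I=cv2.cvtColor(vision.get_image("wrist"),cv2.COLOR_RGB2BGR)
a=np.radians(3);Y=np.array([-np.sin(a),np.cos(a)]);o=np.array([420.6,-297.7])
print([pix(c,[*(o+k*Y),z]).round(1) for k,z in((0,20),(42,32),(-42,32),(42,105))])
cv2.imwrite("pics/w9.png",cv2.resize(I[60:340,130:430],None,fx=2.1,fy=2.1,interpolation=cv2.INTER_CUBIC))
E
```

```text
pose [ 421.5 -298.3  121.6] [3.141e+00 1.000e-03 1.624e+00] -> shift t [ 0.6 -0.9 68.6] wz 0.0 t=27.0
[array([274.6, 217.2]), array([274.5, 164.1]), array([274.5, 274.4]), array([274. , 186.2])]
```

View pics/w9.png

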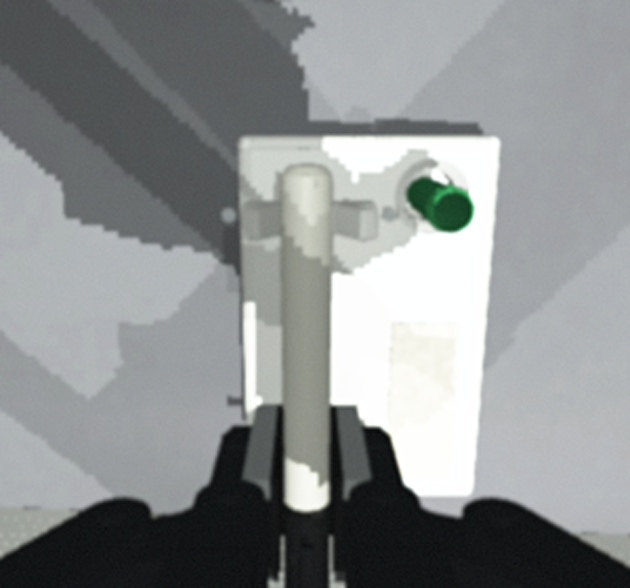

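The goblet stands in its well, and the far saddle at crop (310,218) lies under the marker at crop (306,…). Shift +1.4 mm in tool y and descend.

>>> step_arm:
  deltas:
    - {"tx": 0, "ty": 0.0014, "tz": 0.035, "wx": 0, "wy": 0, "wz": 0, "jaw": 0}
    - {"tx": 0, "ty": 0, "tz": 0.005, "wx": 0, "wy": 0, "wz": 0, "jaw": 0}
    - {"tx": 0, "ty": 0, "tz": 0.01, "wx": 0, "wy": 0, "wz": 0, "jaw": 0}
    - {"tx": 0, "ty": 0, "tz": 0.01, "wx": 0, "wy": 0, "wz": 0, "jaw": 0}
    - {"tx": 0, "ty": 0, "tz": 0.008, "wx": 0, "wy": 0, "wz": 0, "jaw": 0}
    - {"tx": 0, "ty": 0, "tz": 0, "wx": 0, "wy": 0, "wz": 0, "jaw": 0}

```text
time_s: 27.82
eef_pos: [422.3, -297.8, 52.1]
ee_rot: [-3.141, -0.0, 1.625]
contact_force: [0.3, -0.0, 0.6]
finger_gap: 10.0
gripper_force: 42.2
```

Down with no jam, so I'll release and rise clear.

>>> step_arm:
  deltas:
    - {"tx": 0, "ty": 0, "tz": 0, "wx": 0, "wy": 0, "wz": 0, "jaw": 0.15}
    - {"tx": 0, "ty": 0, "tz": 0, "wx": 0, "wy": 0, "wz": 0, "jaw": 0.3}
    - {"tx": 0, "ty": 0, "tz": 0, "wx": 0, "wy": 0, "wz": 0, "jaw": 0.4}
    - {"tx": 0, "ty": 0, "tz": -0.03, "wx": 0, "wy": 0, "wz": 0, "jaw": 0.4}
    - {"tx": 0, "ty": 0, "tz": -0.06, "wx": 0, "wy": 0, "wz": 0, "jaw": 0.4}
    - {"tx": 0, "ty": 0, "tz": -0.06, "wx": 0, "wy": 0, "wz": 0, "jaw": 0.4}
    - {"tx": -0.05, "ty": -0.02, "tz": -0.05, "wx": 0, "wy": 0, "wz": 0, "jaw": 0.4}
    - {"tx": -0.05, "ty": -0.02, "tz": 0, "wx": 0, "wy": 0, "wz": 0, "jaw": 0.4}
    - {"tx": -0.05, "ty": -0.02, "tz": 0, "wx": 0, "wy": 0, "wz": 0, "jaw": 0.4}
    - {"tx": 0, "ty": 0, "tz": 0, "wx": 0, "wy": 0, "wz": 0, "jaw": 0.4}

```text
time_s: 29.08
eef_pos: [371.3, -446.1, 244.5]
ee_rot: [-3.141, 0.0, 1.621]
contact_force: [-0.9, -0.1, 0.3]
finger_gap: 34.1
gripper_force: 0.0
```

```bash
python3 - <<'E'
from h import *
a=[cv2.cvtColor(vision.get_image(n),cv2.COLOR_RGB2BGR) for n in("top","scene")]
A=cv2.resize(a[0][145:285,250:410],(400,350),interpolation=cv2.INTER_CUBIC);B=cv2.resize(a[1][160:300,240:400],(400,350),interpolation=cv2.INTER_CUBIC)
cv2.imwrite("pics/f1.png",np.hstack([A,B])); cv2.imwrite("pics/f2.png",cv2.cvtColor(vision.get_image("wrist"),cv2.COLOR_RGB2BGR)); print(arm.state()["eef_pos"])
E
```

```text
[ 373.20556563 -442.63117425  244.51872821]
```

View pics/f1.png

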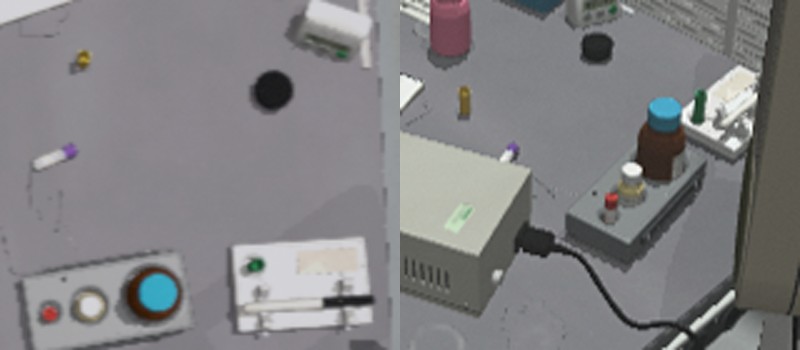

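View pics/f2.png

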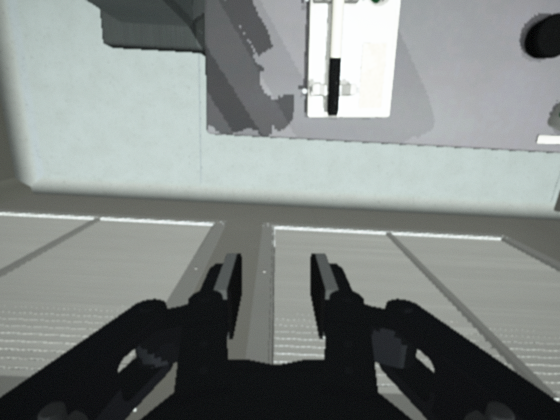

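All five items look seated, and the yellow goblet and the lying vial haven't moved. One numeric check of heights and of the marker's position along the rest, then I'll hand in.

```bash
python3 - <<'E'
from h import *
T=vision.calibration("top");S=vision.calibration("scene");I=vision.get_image("top");J=vision.get_image("scene")
def tri(a,b):
    M=[];v=[]
    for c,p in((T,a),(S,b)):
        K=np.array([[c["fx"],0,c["cx"]],[0,c["fy"],c["cy"]],[0,0,1]]);M.append(K@np.c_[c["R"],c["t"]])
    X=cv2.triangulatePoints(M[0],M[1],np.array(a,float).reshape(2,1),np.array(b,float).reshape(2,1));return (X[:3]/X[3]).ravel().round(1)
for n,lo,hi in(("bottle cap",(90,120,80),(110,255,255)),("cryo cap",(0,130,70),(8,255,255)),("goblet",(60,100,30),(90,255,255))):
    a=blobs(I[230:285,250:410],lo,hi,6);b=blobs(J[180:275,290:400],lo,hi,6)
    a=max(a,key=lambda q:q[1][4])[0]+[250,230];b=max(b,key=lambda q:q[1][4])[0]+[290,180];print(n,tri(a,b))
f=lambda u,v:(250+u/2.5,145+v/2.5)
for p in((245,308),(374,299)): print("pen end",ray(T,f(*p),38))
a=np.radians(3);R=np.array([[np.cos(a),-np.sin(a)],[np.sin(a),np.cos(a)]]);m=(ray(T,f(245,308),38)+ray(T,f(374,299),38))/2;print(R.T@(m-[440.6,-296.7]))
E
```

```text
bottle cap [ 431.  -140.3  105.3]
cryo cap [412.4 -37.6  59. ]
goblet [ 459.9 -245.    36.9]
pen end [ 415.22629568 -234.32098186]
pen end [ 422.90713009 -363.90189291]
[-21.62998137  -1.28116742]
```

```bash
python3 -c "
from workcell import arm
print(arm.finish_job())"
```

```text
the job is handed in; nothing more can be done
None
```

I've handed the job in: my last camera check showed all five items seated in their places and the short goblet and lying cryovial still where they were; no verdict came back.

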